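# Stack the spare-parts canisters into a pyramid

### The job

Tidy the spare-connector canisters away: build the three loose ones from the cardboard sheet onto the row of three lying in the dark steel tray, two saddled side by side in the gaps of that row and the last saddled on top of those two, all lying along the tray's lanes with their ends about level (lids may point either way). Lower each one gently into its gap rather than dropping it or pressing hard, keep the bottom row in place and leave the tester, power adapter and charging puck where they are.

Things in the scene. Friction and masses are not known exactly. Their poses are not given: they have to be found in the camera images.
- can0_center (a point): centre of a loose lidded canister lying on the cardboard sheet: a smooth rigid closed cylinder, 33 mm in diameter, 60 mm long, flat ends, white with a grey lid, 60 to 130 g; centre 16.5 mm above the sheet. x is its axis (towards the lid, level, yaw varies); y and z turn as it rolls. Only friction stops it rolling. Held by its two ends it can be set beside another with no finger between.
- can1_center (a point): centre of a loose lidded canister lying on the cardboard sheet: a smooth rigid closed cylinder, 33 mm in diameter, 60 mm long, flat ends, white with a grey lid, 60 to 130 g; centre 16.5 mm above the sheet. x is its axis (towards the lid, level, yaw varies); y and z turn as it rolls. Only friction stops it rolling. Held by its two ends it can be set beside another with no finger between.
- can2_center (a point): centre of a loose lidded canister lying on the cardboard sheet: a smooth rigid closed cylinder, 33 mm in diameter, 60 mm long, flat ends, white with a grey lid, 60 to 130 g; centre 16.5 mm above the sheet. x is its axis (towards the lid, level, yaw varies); y and z turn as it rolls. Only friction stops it rolling. Held by its two ends it can be set beside another with no finger between.
- base0_center (a point): centre of an identical canister already lying in the left lane (tray's +y side) of the tray as the bottom row; x is its axis.
- base1_center (a point): centre of an identical canister already lying in the middle lane (tray's middle) of the tray as the bottom row; x is its axis.
- base2_center (a point): centre of an identical canister already lying in the right lane (tray's -y side) of the tray as the bottom row; x is its axis.
- tray: fixed dark sheet-steel tray, 80 (x) by 110 mm (y), left or right of the sheet, yaw varies; origin: centre of its underside on the table, z up. Floor 4 mm thick; three lanes along x, 34.5 mm apart, parted by 3 mm high beads; walls 22 mm high on the +y and -y sides, end lips 8 mm high. A canister in a lane has its centre 20.5 mm above the table.
- left_gap (a point): where the centre of a canister comes to rest in the second layer, saddled in the gap between the left and middle bottom canisters: 48.6 mm above the table, 17.25 mm to the tray's +y. Axes as the tray's (x along the lanes).
- right_gap (a point): the same for the gap between the middle and right bottom canisters: 48.6 mm above the table, 17.25 mm to the tray's -y. Axes as the tray's.
- top_seat (a point): where the centre of the top canister comes to rest, saddled between the two of the second layer: 76.8 mm above the table, over the tray's middle. Axes as the tray's.
- sheet: flat cardboard sheet fixed to the table, 220 mm (x) by 200 mm (y), 3 mm thick; origin at the centre of its underside. The three loose canisters lie on it.
- tester: bystander: black and red hand-held tester, 128 x 64 x 31 mm, lying face up beyond the work; origin at the centre of its underside.
- adapter: bystander: black plug-in power adapter, 85 x 50 x 32 mm, with two pins 18 mm long on its +x end, between tray and sheet; origin at the centre of its underside.
- puck: bystander: white round charging puck, 40 mm in diameter and 10 mm high, on the table between tray and sheet, on the robot's side; origin at the centre of its underside.
Mind the look-alikes: they are no part of the job. What is shaped like the part that bears can2_center but green or purple is not meant. Leave any green look-alike of the part that bears can1_center alone.

How it is judged (in metres and radians):
On the way:
1. both gaps of the bottom row carry a canister that the fingers have let go (((distance between can0_center and left_gap below 0.012 m and contact force between can0 and the fingers below 0.2 N) or (distance between can1_center and left_gap below 0.012 m and contact force between can1 and the fingers below 0.2 N) or (distance between can2_center and left_gap below 0.012 m and contact force between can2 and the fingers below 0.2 N)) and ((distance between can0_center and right_gap below 0.012 m and contact force between can0 and the fingers below 0.2 N) or (distance between can1_center and right_gap below 0.012 m and contact force between can1 and the fingers below 0.2 N) or (distance between can2_center and right_gap below 0.012 m and contact force between can2 and the fingers below 0.2 N))), for 0.2 s.
At the end, for the whole second after the job is handed in: A loose canister rests in each gap of the bottom row and one on top of those two, each centre within 12 mm of its seat and each axis within 0.18 rad of the lanes; the bottom row is within 15 mm of where it started; all six are at rest (distance between any of can0_center, can1_center, can2_center and left_gap below 0.012 m and distance between any of can0_center, can1_center, can2_center and right_gap below 0.012 m and distance between any of can0_center, can1_center, can2_center and top_seat below 0.012 m and angle between the x axis of each of can0_center, can1_center, can2_center and the x axis of tray, either way round below 0.18 rad and linear speed of each of can0, can1, can2, base0, base1, base2 below 0.03 m/s and distance of each of base0_center, base1_center, base2_center from where it was at the start of the episode below 0.015 m); the robot touches nothing.
It fails at once if the tester, adapter or puck is moved by more than 15 mm (distance of any of tester, adapter, puck from where it was at the start of the episode above 0.015 m).
It fails at once if a canister of the bottom row is moved by more than 15 mm (distance of any of base0_center, base1_center, base2_center from where it was at the start of the episode above 0.015 m).
It fails at once if a canister is dropped, thrown or falls: it moves faster than 0.5 m/s while the fingers do not hold it ((linear speed of can0 above 0.5 m/s and contact force between can0 and the fingers below 0.05 N) or (linear speed of can1 above 0.5 m/s and contact force between can1 and the fingers below 0.05 N) or (linear speed of can2 above 0.5 m/s and contact force between can2 and the fingers below 0.05 N)).
It fails at once if a canister is pressed on the others with more than 80 N (contact force between any of can0, can1, can2 and base0 above 80 N or contact force between any of can0, can1, can2 and base1 above 80 N or contact force between any of can0, can1, can2 and base2 above 80 N or contact force between can0 and can1 above 80 N or contact force between any of can0, can1 and can2 above 80 N).
It also fails if it takes over 64 s, if anything falls off the work surface, if the arm or the gripper's body presses on something with over 40 N, if the wrist force passes 120 N, or if a joint passes its speed limit or range.

### The arm

A 6-joint arm with a two-finger parallel gripper is mounted at the origin on the work surface. World frame = base frame: x ahead of the robot, y to its left, z up, the work surface at z = 0. Lengths are in m, angles in degrees, forces in N, time in s.
With the tool pointing down it reaches from about 0.3 to 0.75 m from the base axis. Payload 8.5 kg.
Tool frame: the origin (TCP) lies between the finger pads; the fingertips stand 14 mm ahead of it and the grasp point (between the pads) lies 5 mm behind it; x points along the fingers, z is the direction in which the jaws open and shut, and the axes are right-handed (so a half turn about x gives the same grasp; the last joint's range is limited). The gripper opens to 85 mm and grips with 20 to 120 N. Pads are 22 mm wide; open, the fingers measure 114 mm over their backs; the gripper's body (76 mm by 85 mm) begins 54 mm behind the grasp point. The pads swing forward as they close: fully open they stand 13 mm farther back than shut.
Start: joints at [-12.336, 21.807, 74.336, -0, 83.858, -12.336], TCP at [0.55, 0, 0.245] pointing down, gripper open.
Joint ranges: [-178.18, 178.18], [-50.72, 133.34], [12.68, 142.11], [-81.47, 261.47], [9.98, 163.14], [-165.26, 165.26]. Speed limits (degrees/s): [136.94, 136.94, 180, 180, 180, 180].

### API

Orientations are given as a 3x3 rotation matrix whose columns are the frame's x, y, z axes.
In Python, from rig import env gives the robot as it stands.
- The arm moves only by the shell command python3 -m jog 'ROWS' [FORCE]. ROWS is JSON, a list of rows, each a list of 5 numbers: the opening, from -1 (shut) to 1 (fully open), so that 0 is half open, then the shift along the tool's x, y, z in m, then the turn about the tool's x in rad. In form: [[claw, dx, dy, dz, yaw], ...]. A call has 1 to 20 rows; each row is the pose to reach, as a shift and turn from the pose commanded when the call began, along the tool's axes at that moment; what a row does not reach only later rows make up. A row lasts 1/10 s, in which the tool goes at most 50 mm and 8.59 degrees, less where a joint would pass 70% of its speed; a pose out of reach is approached as far as the arm can. A call with a gripper value outside its range is refused whole. The fingers move at their own pace and stop on an object; FORCE is the grip in N (left out, the last holds). Time passes only in rows, so rows that repeat a pose let the fingers close. It gives the time, the measured TCP pose, the force and the opening at its end, in the units of the state.
- env.observe(): the state, without advancing time (a new reading comes with each control period).
- env.get_image(name): name is "scene" or "side" or "wrist"; returns the picture (480x640x3 uint8, red, green, blue); there is no depth.
- env.camera_model(name): a dict with "fx", "fy", "cx", "cy" (pixels), "origin" and "orientation" of the camera in the world. Camera axes: x right, y up, looking along -z (the intrinsics and any distortion apply to the point x, -y, -z); pixel columns grow to the right and rows downward; lengths in m; the calibration is good to about 2 mm. The wrist camera is an equidistant fisheye: a pixel r from the principal point sees the ray r / f radians off the axis. A picture is of the moment at which its call begins: read the wrist's pose just before it. camera_model takes no time and is no camera call; for the wrist camera it gives the pose at the moment of the call.
- env.close_job(): hands the job in, once; it reports no verdict.
The state is a dict: "time_s": time; "q": joint angles; "qvel": joint speeds; "joint_efforts": joint torques, N m; "position": TCP position; "tool_rot": TCP orientation; "ft_force": force on the tool from outside, world axes, zero at the start; "wrist_torque": the same for the moment, N m; "grip_width": finger opening in m.
Only numpy, scipy, OpenCV 4.12 (cv2) and the standard library are available. Lean on these libraries where they do the work, as an engineer would, in place of code of your own. Each camera call takes 0.05 s, during which the arm holds its last target.

## Working session

There is one attempt and no reset: what is moved stays moved. The work goes in short steps, Python scripts to look and compute and a shell command to move; the robot and the scene stay as the last step left them, time stands still between calls to the robot, and variables do not carry over. Pictures are saved under pics/ and viewed, and the job is handed in when it is done.

```bash
ls; mkdir -p pics; python3 - <<'E'
from rig import env
import cv2
s=env.observe();print(s)
for n in ("scene","side","wrist"):
    m=env.camera_model(n);print(n,m)
    cv2.imwrite(f"pics/{n}0.png",env.get_image(n)[:,:,::-1])
E
```

```text
pics
{'time_s': 0.0, 'q': array([-1.23355732e+01,  2.18399912e+01,  7.43851545e+01, -3.30571480e-04,
        8.38586776e+01, -1.23374449e+01]), 'qvel': array([ 0.04540697,  0.0786635 , -0.00937222, -0.02419837, -0.05673577,
        0.01919739]), 'joint_efforts': array([-1.00240642e-03, -4.48466885e+01, -2.31285810e+01, -2.87182611e-04,
        4.73836102e-03,  1.77242771e-05]), 'position': array([5.49720097e-01, 5.94439899e-05, 2.44718772e-01]), 'tool_rot': array([[-1.43044251e-03, -3.30704934e-05,  9.99998976e-01],
       [ 3.06945352e-04,  9.99999952e-01,  3.35095939e-05],
       [-9.99998930e-01,  3.06992972e-04, -1.43043229e-03]]), 'ft_force': array([-0.29375694, -0.187756  , -0.68945391]), 'wrist_torque': array([0.01059263, 0.02565274, 0.02304863]), 'grip_width': 0.08526470579226733}
scene {'fx': 597.7785722870794, 'fy': 597.7785722870794, 'cx': 307.5034236655239, 'cy': 226.89526559309687, 'origin': array([1.32478801, 0.17730544, 0.78195767]), 'orientation': array([[-0.20304706, -0.66872773,  0.71524479],
       [ 0.9791391 , -0.14437383,  0.14297837],
       [ 0.00764903,  0.72935548,  0.68409216]])}
side {'fx': 557.058055177733, 'fy': 557.058055177733, 'cx': 310.345190259786, 'cy': 240.43608856924195, 'origin': array([ 0.49830596, -0.68568849,  0.64275026]), 'orientation': array([[ 0.99550816,  0.06262598, -0.07100352],
       [-0.0943025 ,  0.58937501, -0.80233667],
       [-0.00839942,  0.80542851,  0.59263342]])}
wrist {'fx': 371.64829954431775, 'fy': 371.64829954431775, 'cx': 317.18415876755626, 'cy': 234.65747025539338, 'origin': array([0.54987547, 0.07144972, 0.37425645]), 'orientation': array([[ 9.99999867e-01,  1.66813639e-04,  4.88022577e-04],
       [-2.96677800e-04,  9.60072702e-01,  2.79750457e-01],
       [-4.21870962e-04, -2.79750564e-01,  9.60072624e-01]])}
```

View pics/scene0.png

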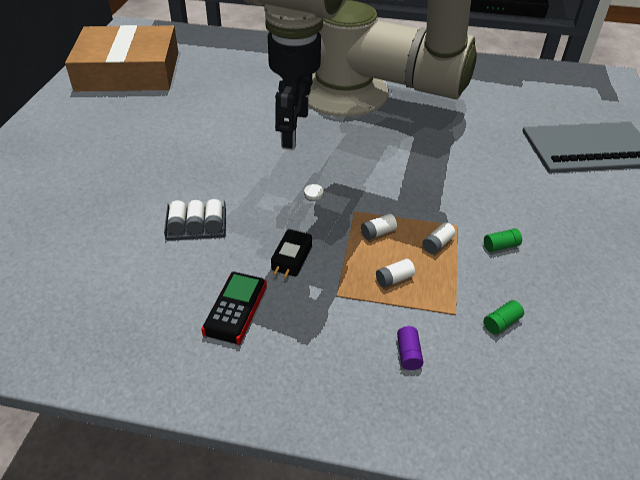

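View pics/side0.png

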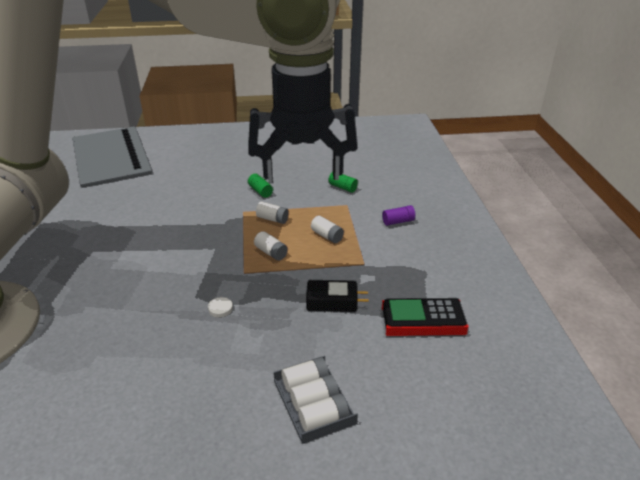

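View pics/wrist0.png

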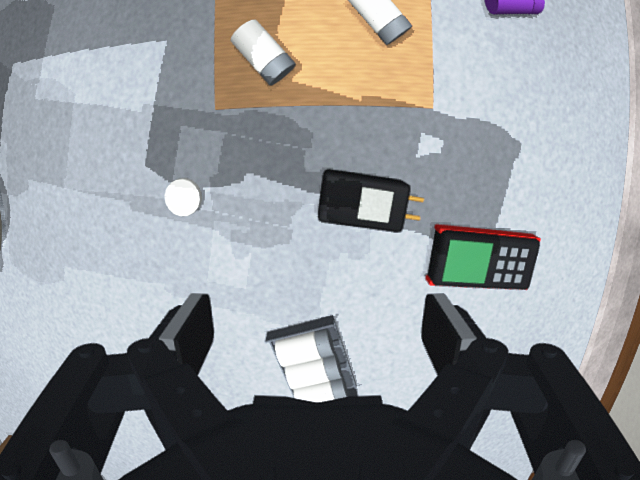

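Candidates in scene: white with grey lid on the sheet (379,227), (438,238), (395,273), which are the ones wanted. Not wanted: white in tray (177..213,215), which are the base row; green (503,240) and (504,317); purple (410,348); the round white puck (313,191).

```bash
python3 - <<'E'
import cv2,numpy as np
a=cv2.imread('pics/scene0.png')[200:325,330:470]
b=cv2.imread('pics/side0.png')[190:280,235:365]
c=cv2.imread('pics/scene0.png')[190:250,150:240]
d=cv2.imread('pics/side0.png')[350:445,265:365]
r=lambda i:cv2.resize(i,(390,290),interpolation=cv2.INTER_NEAREST)
cv2.imwrite('pics/crop0.png',np.vstack([np.hstack([r(a),r(b)]),np.hstack([r(c),r(d)])]))
E
```

```text
(no output)
```

View pics/crop0.png

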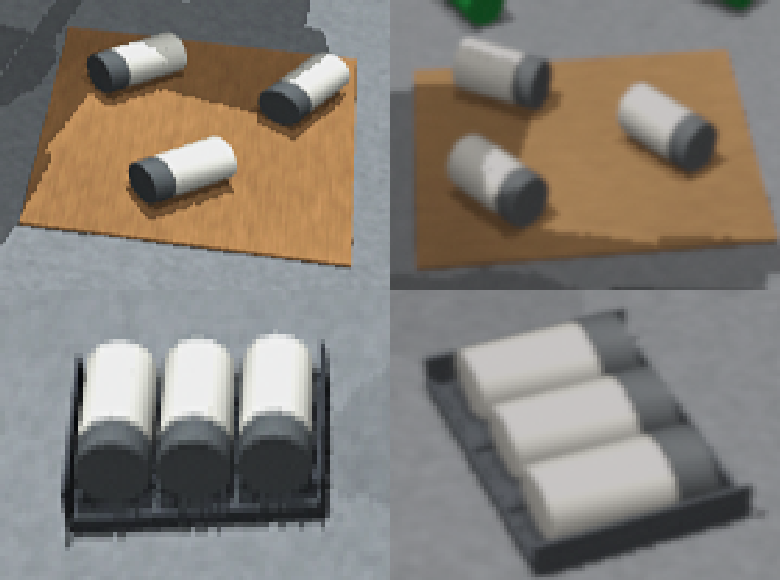

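```bash
cat > h.py <<'E'
import numpy as np,cv2
def ray(m,px,fish=False):
    px=np.atleast_2d(px).astype(float)
    x=(px[:,0]-m['cx'])/m['fx'];y=(px[:,1]-m['cy'])/m['fy']
    if fish:
        th=np.hypot(x,y);k=np.where(th>1e-9,np.sin(th)/np.maximum(th,1e-9),1)
        d=np.c_[x*k,-y*k,-np.cos(th)]
    else: d=np.c_[x,-y,-np.ones_like(x)]
    d/=np.linalg.norm(d,axis=1)[:,None]
    return m['origin'],d@m['orientation'].T
def plane(m,px,z,fish=False):
    o,d=ray(m,px,fish); return o+d*((z-o[2])/d[:,2])[:,None]
def tri(o1,d1,o2,d2):
    A=np.zeros((3,3));b=np.zeros(3)
    for o,d in((o1,d1),(o2,d2)):
        P=np.eye(3)-np.outer(d,d);A+=P;b+=P@o
    p=np.linalg.solve(A,b)
    return p,[np.linalg.norm(np.cross(p-o,d)) for o,d in((o1,d1),(o2,d2))]
E
python3 - <<'E'
from rig import env
import cv2,numpy as np
from h import *
res={}
for n,(x0,y0,x1,y1) in dict(scene=(340,205,462,312),side=(240,195,362,272)).items():
    im=cv2.imread(f'pics/{n}0.png');m=env.camera_model(n)
    hsv=cv2.cvtColor(im,cv2.COLOR_BGR2HSV)
    mk=((hsv[...,1]<70)).astype(np.uint8);z=np.zeros_like(mk);z[y0:y1,x0:x1]=mk[y0:y1,x0:x1]
    z=cv2.morphologyEx(z,cv2.MORPH_OPEN,np.ones((3,3)))
    nn,l,st,c=cv2.connectedComponentsWithStats(z)
    L=[]
    for i in range(1,nn):
        if 150<st[i,4]<1500:
            p=plane(m,c[i],.0195)[0]
            print(n,c[i].round(1),st[i],p.round(4));
    # sheet corners
    for i in range(0):pass
m=env.camera_model('scene')
print('sheet',plane(m,[[355,211],[458,220],[457,312],[338,296]],.003).round(3))
print('tray scene',plane(m,[[167,204],[225,200]],.022).round(3),plane(m,[[166,237],[226,235]],.003).round(3))
m=env.camera_model('side')
print('sheet',plane(m,[[243,209],[354,207],[361,265],[244,268]],.003).round(3))
print('puck',plane(m,[[220,306]],.01),'adapter',plane(m,[[309,283],[357,283],[357,297],[308,297]],.032).round(3),'tester',plane(m,[[385,300],[462,299],[466,322],[385,322]],.031).round(3))
E
```

```text
scene [395.2 272.5] [377 259  38  28 703] [0.6085 0.1894 0.0195]
scene [370.1 306.4] [340 298  80  14 696] [0.6921 0.1566 0.0195]
side [326.6 228.7] [311 216  32  27 546] [0.6081 0.1929 0.0195]
side [270.  245.2] [254 231  33  29 591] [0.4967 0.1512 0.0195]
side [336. 269.] [302 265  60   7 285] [0.61   0.0688 0.0195]
sheet [[0.446 0.096 0.003]
 [0.43  0.295 0.003]
 [0.66  0.299 0.003]
 [0.667 0.1   0.003]]
tray scene [[ 0.524 -0.26   0.022]
 [ 0.489 -0.154  0.022]] [[ 0.593 -0.238  0.003]
 [ 0.564 -0.13   0.003]]
sheet [[0.445 0.306 0.003]
 [0.678 0.289 0.003]
 [0.66  0.095 0.003]
 [0.447 0.109 0.003]]
puck [[0.40808651 0.00442418 0.01      ]] adapter [[ 0.558  0.022  0.032]
 [ 0.638  0.013  0.032]
 [ 0.632 -0.021  0.032]
 [ 0.553 -0.013  0.032]] tester [[ 0.676 -0.032  0.031]
 [ 0.8   -0.042  0.031]
 [ 0.79  -0.094  0.031]
 [ 0.666 -0.081  0.031]]
```

```bash
python3 -m jog '[[1,0.02,-0.045,0,0],[1,0.05,-0.09,0,0],[1,0.08,-0.135,0,0],[1,0.08,-0.18,0,0],[1,0.08,-0.225,0,0],[1,0.08,-0.27,0,0],[1,0.08,-0.27,0,0],[1,0.08,-0.27,0,0],[1,0.08,-0.27,0,0]]'; python3 - <<'E'
from rig import env
import cv2,json
m=env.camera_model('wrist');im=env.get_image('wrist')
cv2.imwrite('pics/w1.png',im[:,:,::-1]);json.dump({k:(v.tolist() if hasattr(v,'tolist') else v) for k,v in m.items()},open('w1.json','w'))
print(m['origin'])
E
```

```text
time_s: 1.05
position: [0.55, -0.2689, 0.1652]
tool_rot: [[-0.0, -0.001, 1.0], [0.001, 1.0, 0.001], [-1.0, 0.001, -0.0]]
ft_force: [-0.2, -0.0, 0.4]
grip_width: 0.0853
[ 0.54991316 -0.19755032  0.29469062]
```

View pics/w1.png

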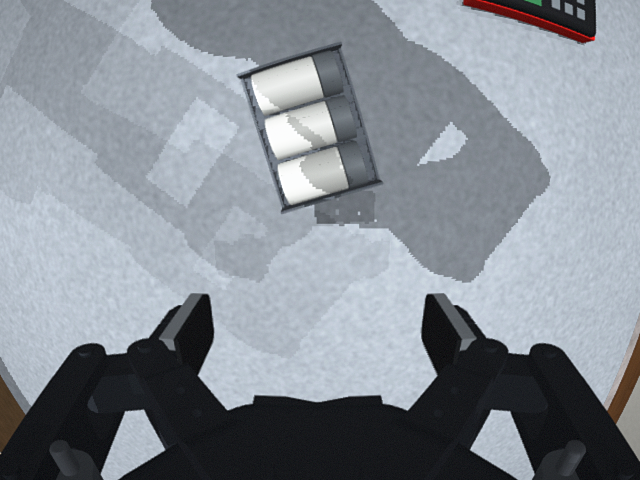

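```bash
python3 - <<'E'
import cv2
a=cv2.imread('pics/w1.png')[35:221,230:390]
cv2.imwrite('pics/w1c.png',cv2.resize(a,None,fx=3.2,fy=3.2,interpolation=cv2.INTER_CUBIC))
E
python3 -m jog '[[1,0,0.05,0,0],[1,0,0.1,0,0],[1,-0.02,0.15,0,0],[1,-0.04,0.2,0,0],[1,-0.04,0.25,0,0],[1,-0.04,0.3,0,0],[1,-0.04,0.35,0,0],[1,-0.04,0.37,0,0],[1,-0.04,0.37,0,0],[1,-0.04,0.37,0,0],[1,-0.04,0.37,0,0]]'; python3 - <<'E'
from rig import env
import cv2,json
m=env.camera_model('wrist');im=env.get_image('wrist')
cv2.imwrite('pics/w2.png',im[:,:,::-1]);json.dump({k:(v.tolist() if hasattr(v,'tolist') else v) for k,v in m.items()},open('w2.json','w'))
E
```

```text
time_s: 2.2
position: [0.5498, 0.0996, 0.2054]
tool_rot: [[-0.0, 0.0, 1.0], [-0.0, 1.0, -0.0], [-1.0, -0.0, -0.0]]
ft_force: [-0.2, -0.0, 0.1]
grip_width: 0.0854
```

View pics/w1c.png

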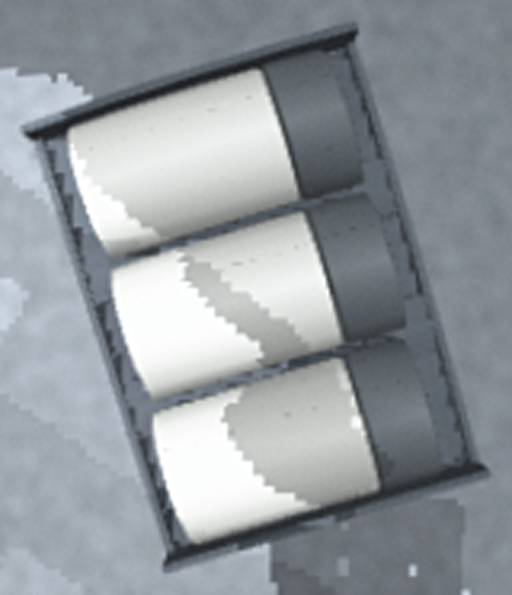

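View pics/w2.png

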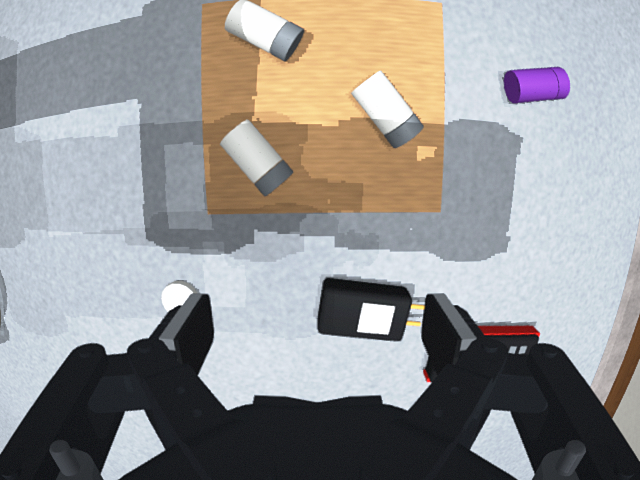

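```bash
cat >> h.py <<'E'
import json
def load(f):
    m=json.load(open(f));m['origin']=np.array(m['origin']);m['orientation']=np.array(m['orientation']);return m
def cans(im,m,zc,box):
    x0,y0,x1,y1=box
    hsv=cv2.cvtColor(im,cv2.COLOR_BGR2HSV)
    k=(hsv[...,1]<75).astype(np.uint8);z=np.zeros_like(k);z[y0:y1,x0:x1]=k[y0:y1,x0:x1]
    z=cv2.morphologyEx(z,cv2.MORPH_OPEN,np.ones((5,5)))
    for c in cv2.findContours(z,cv2.RETR_EXTERNAL,cv2.CHAIN_APPROX_NONE)[0]:
        if cv2.contourArea(c)<800: continue
        P=plane(m,c[:,0,:],zc,True)[:,:2]*1000
        (cx,cy),(w,h),a=cv2.minAreaRect(P.astype(np.float32))
        if w<h: a+=90
        a=(a+90)%180-90
        print('px',c[:,0].mean(0).round(),'ctr',round(cx,1),round(cy,1),'len',round(max(w,h),1),'wid',round(min(w,h),1),'yaw',round(a,1))
def go(o,x,y,z,yaw):
    "rows shift to reach TCP x,y,z with tool z axis at yaw deg (mod 180)"
    R=o['tool_rot'];d=R.T@(np.array([x,y,z])-o['position'])
    cur=np.degrees(np.arctan2(R[1,2],R[0,2]));t=(yaw-cur+90)%180-90
    print('shift',d.round(4),'yaw',round(-np.radians(t),3),'cur',cur.round(2),'q6',o['q'][5].round(1))
E
python3 - <<'E'
from h import *
from rig import env
m=load('w1.json')
C=plane(m,[[237.8,75],[340.9,42.8],[382.5,181.3],[282.2,213.1]],.022,True)[:,:2]*1000
print(C.round(1),'mean',C.mean(0).round(1))
for i in range(4):
    d=C[(i+1)%4]-C[i];print(np.linalg.norm(d).round(1),np.degrees(np.arctan2(d[1],d[0])).round(1))
# base cans from lid/body + ends (crop px)
for a,b in(((88,192),(345,122)),((130,335),(392,264)),((172,478),(428,408))):
    q=np.array([a,b])/3.2+[230,35];P=plane(m,q,.0245,True)[:,:2]*1000;print('base',P.mean(0).round(1),np.linalg.norm(P[1]-P[0]).round(1))
m2=load('w2.json');im=cv2.imread('pics/w2.png')
cans(im,m2,.0195,(206,0,440,210))
env_=env.observe();print(env_['position'],env_['q'])
E
```

```text
[[ 492.1 -155.6]
 [ 567.1 -132.6]
 [ 598.7 -235.4]
 [ 523.7 -260. ]] mean [ 545.4 -195.9]
78.5 17.0
107.6 -72.9
79.0 -161.9
109.1 106.8
base [ 535.9 -163.9] 59.6
base [ 545.8 -196.6] 61.1
base [ 554.7 -229.5] 60.7
px [256. 157.] ctr 497.2 148.1 len 63.8 wid 33.6 yaw -50.5
px [388. 109.] ctr 609.8 188.7 len 63.6 wid 33.7 yaw -50.9
px [263.  29.] ctr 503.7 260.4 len 68.6 wid 33.2 yaw -31.4
[0.54993425 0.09924097 0.20538343] [-1.90416342e+00  2.44894776e+01  7.68559082e+01 -9.77353233e-03
  7.86526302e+01 -1.84986545e+00]
```

```bash
python3 - <<'E'
from h import *
from rig import env
go(env.observe(),.4972,.1481,.080,-50.5)
E
```

```text
shift [ 0.1254  0.0488 -0.0528] yaw 0.88 cur -0.05 q6 -1.8
```

```bash
python3 -m jog '[[1,0.03,0.01,-0.01,0.15],[1,0.06,0.02,-0.02,0.3],[1,0.09,0.03,-0.03,0.45],[1,0.11,0.04,-0.045,0.6],[1,0.125,0.049,-0.053,0.75],[1,0.125,0.049,-0.053,0.88],[1,0.125,0.049,-0.053,0.88],[1,0.125,0.049,-0.053,0.88],[1,0.125,0.049,-0.053,0.88]]' 40; python3 - <<'E'
from h import *
from rig import env
go(env.observe(),.4972,.1481,.018,-50.5)
cv2.imwrite('pics/w3.png',env.get_image('wrist')[:,:,::-1])
E
```

```text
time_s: 3.15
position: [0.4974, 0.1485, 0.0807]
tool_rot: [[0.001, 0.77, 0.638], [0.0, 0.638, -0.77], [-1.0, 0.001, 0.001]]
ft_force: [-0.2, 0.0, -0.3]
grip_width: 0.0854
shift [ 0.0627 -0.0005  0.0001] yaw 0.003 cur -50.33 q6 53.9
```

View pics/w3.png

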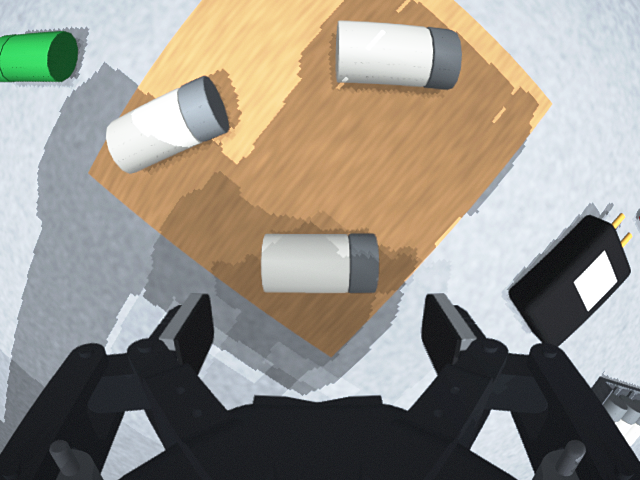

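The can is centred between the jaws at (320,263) and aligned with them. Descending and gripping.

```bash
python3 -m jog '[[1,0.02,0,0,0],[1,0.04,0,0,0],[1,0.055,0,0,0],[1,0.063,0,0,0],[1,0.063,0,0,0],[1,0.063,0,0,0],[0.2,0.063,0,0,0],[0.2,0.063,0,0,0],[0.2,0.063,0,0,0],[0.2,0.063,0,0,0],[0.2,0.063,0,0,0],[0.2,0.063,0,0,0]]' 40;  python3 - <<'E'
from rig import env
print(env.observe()['grip_width'],env.observe()['ft_force'],env.observe()['position'])
E
```

```text
time_s: 4.4
position: [0.4973, 0.1491, 0.0182]
tool_rot: [[0.001, 0.771, 0.637], [0.0, 0.637, -0.771], [-1.0, 0.001, 0.001]]
ft_force: [-1.3, 1.1, 6.4]
grip_width: 0.0591
0.05905067278981633 [-1.26240031  1.10572822  6.36892014] [0.4973343  0.14907993 0.01819188]
```

```bash
python3 -m jog '[[0.2,-0.03,0,0,0],[0.2,-0.06,0,0,0],[0.2,-0.09,0,0,0],[0.2,-0.09,0,0,0],[0.2,-0.09,0,0,0]]'; python3 - <<'E'
from h import *
from rig import env
o=env.observe();print(o['grip_width'])
go(o,.5504,-.2124,.115,17)
E
```

```text
time_s: 4.9
position: [0.4969, 0.149, 0.1075]
tool_rot: [[0.001, 0.771, 0.637], [0.0, 0.637, -0.771], [-1.0, 0.001, 0.0]]
ft_force: [-0.2, 0.3, -1.2]
grip_width: 0.0594
0.059391611550723526
shift [-0.0075 -0.189   0.3126] yaw -1.177 cur -50.42 q6 54.0
```

```bash
python3 -m jog '[[0.2,-0.008,-0.01,0.016,-0.07],[0.2,-0.008,-0.03,0.047,-0.2],[0.2,-0.008,-0.053,0.085,-0.33],[0.2,-0.008,-0.076,0.125,-0.47],[0.2,-0.008,-0.099,0.163,-0.61],[0.2,-0.008,-0.122,0.2,-0.75],[0.2,-0.008,-0.145,0.238,-0.89],[0.2,-0.008,-0.165,0.272,-1.03],[0.2,-0.008,-0.18,0.298,-1.13],[0.2,-0.008,-0.189,0.3126,-1.177],[0.2,-0.008,-0.189,0.3126,-1.177],[0.2,-0.008,-0.189,0.3126,-1.177],[0.2,-0.008,-0.189,0.3126,-1.177],[0.2,-0.008,-0.189,0.3126,-1.177]]'; python3 - <<'E'
from h import *
from rig import env
o=env.observe();print(o['grip_width'])
go(o,.5504,-.2124,.047,17)
cv2.imwrite('pics/w4.png',env.get_image('wrist')[:,:,::-1])
E
```

```text
time_s: 6.3
position: [0.5504, -0.2113, 0.1151]
tool_rot: [[-0.001, -0.293, 0.956], [0.0, 0.956, 0.293], [-1.0, 0.001, -0.0]]
ft_force: [-0.1, -0.3, -0.9]
grip_width: 0.0591
0.05912271724291486
shift [ 0.0681 -0.0011 -0.0003] yaw 0.001 cur 17.06 q6 -49.6
```

View pics/w4.png

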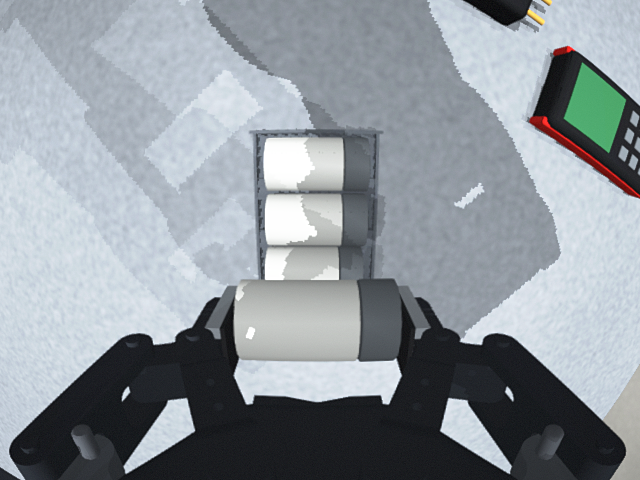

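```bash
python3 -m jog '[[0.2,0.02,0,0,0],[0.2,0.035,-0.001,0,0],[0.2,0.048,-0.001,0,0],[0.2,0.056,-0.001,0,0],[0.2,0.06,-0.001,0,0],[0.2,0.062,-0.001,0,0],[0.2,0.064,-0.001,0,0],[0.2,0.065,-0.001,0,0],[0.2,0.065,-0.001,0,0],[0.2,0.065,-0.001,0,0]]'; python3 - <<'E'
from h import *
from rig import env
o=env.observe()
go(o,.5504,-.2124,.047,17)
cv2.imwrite('pics/s5.png',cv2.resize(np.ascontiguousarray(env.get_image('side')[330:450,240:390,::-1]),None,fx=4,fy=4))
E
```

```text
time_s: 7.35
position: [0.5509, -0.2134, 0.0506]
tool_rot: [[0.0, -0.293, 0.956], [-0.0, 0.956, 0.293], [-1.0, -0.0, 0.0]]
ft_force: [-0.1, -1.2, -0.6]
grip_width: 0.0598
shift [ 0.0036  0.0011 -0.0002] yaw 0.0 cur 17.02 q6 -49.7
```

View pics/s5.png

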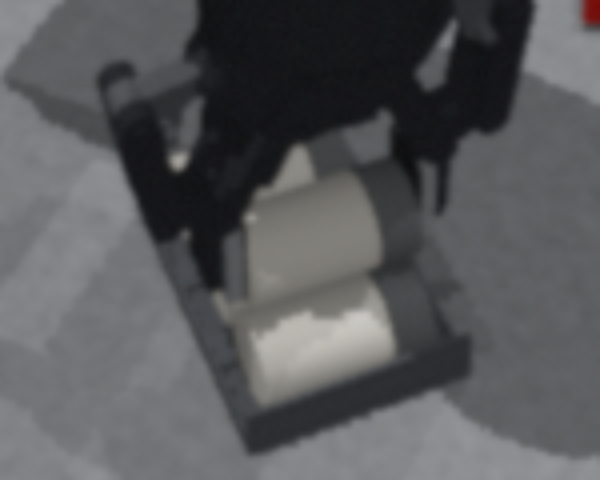

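```bash
python3 -m jog '[[0.2,0.001,0.0005,0,0],[0.2,0.0015,0.0005,0,0],[0.2,0.002,0.0005,0,0],[0.2,0.0025,0.0005,0,0],[0.2,0.003,0.0005,0,0],[0.2,0.003,0.0005,0,0]]'
```

```text
time_s: 8.0
position: [0.5506, -0.2128, 0.0479]
tool_rot: [[0.0, -0.293, 0.956], [-0.0, 0.956, 0.293], [-1.0, -0.0, 0.0]]
ft_force: [-1.3, 1.2, 5.0]
grip_width: 0.0593
```

```bash
python3 -m jog '[[0.45,0,0,0,0],[0.5,0,0,0,0],[0.6,0,0,0,0],[0.7,0,0,0,0],[0.8,0,0,0,0],[0.9,0,0,0,0],[0.9,0,0,0,0],[0.9,-0.015,0,0,0],[0.9,-0.04,0,0,0],[0.9,-0.08,0,0,0],[1,-0.12,0,0,0],[1,-0.12,0,0,0],[1,-0.12,0,0,0]]';  python3 - <<'E'
from h import *
from rig import env
o=env.observe()
go(o,.6098,.1887,.100,-50.9)
cv2.imwrite('pics/w6.png',env.get_image('wrist')[:,:,::-1])
E
```

```text
time_s: 9.3
position: [0.5507, -0.2128, 0.1678]
tool_rot: [[0.001, -0.293, 0.956], [-0.001, 0.956, 0.293], [-1.0, -0.001, 0.001]]
ft_force: [-0.1, -0.2, -0.1]
grip_width: 0.0849
shift [0.0676 0.3667 0.174 ] yaw 1.185 cur 17.02 q6 -49.6
```

View pics/w6.png

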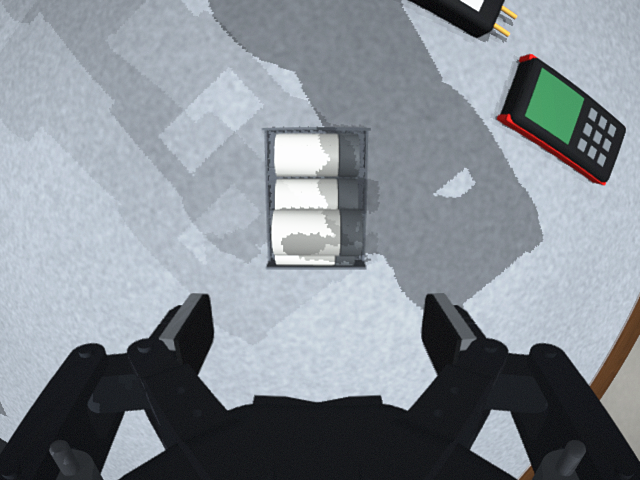

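The first canister is seated in the right gap (315,232) and the bottom row is unchanged. Next: the can at (610,189) mm.

```bash
python3 -m jog '[[1,0,0.02,0.01,0.12],[1,0,0.06,0.028,0.26],[1,0,0.1,0.047,0.4],[1,0,0.14,0.066,0.54],[1,0,0.18,0.085,0.68],[1,0.01,0.22,0.104,0.82],[1,0.02,0.26,0.123,0.96],[1,0.035,0.3,0.142,1.1],[1,0.05,0.34,0.161,1.18],[1,0.065,0.3667,0.174,1.185],[1,0.0676,0.3667,0.174,1.185],[1,0.0676,0.3667,0.174,1.185],[1,0.0676,0.3667,0.174,1.185],[1,0.0676,0.3667,0.174,1.185]]'; python3 - <<'E'
from h import *
from rig import env
o=env.observe()
go(o,.6098,.1887,.018,-50.9)
m=env.camera_model('wrist');im=np.ascontiguousarray(env.get_image('wrist')[:,:,::-1]);cv2.imwrite('pics/w7.png',im)
cans(im,m,.0195,(225,200,410,300))
E
```

```text
time_s: 10.75
position: [0.6099, 0.1875, 0.1001]
tool_rot: [[0.0, 0.777, 0.63], [-0.0, 0.63, -0.777], [-1.0, 0.0, 0.0]]
ft_force: [0.6, -1.0, 0.4]
grip_width: 0.0851
shift [ 0.0821  0.0006 -0.0011] yaw -0.001 cur -50.97 q6 57.4
px [314. 251.] ctr 608.1 189.0 len 65.1 wid 34.3 yaw -51.0
```

View pics/w7.png

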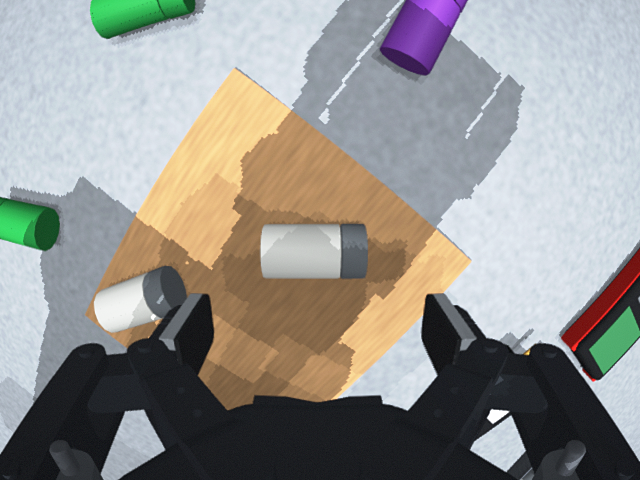

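```bash
python3 -m jog '[[1,0.02,0,-0.0015,0],[1,0.045,0,-0.0015,0],[1,0.065,0,-0.0015,0],[1,0.077,0,-0.0015,0],[1,0.082,0,-0.0015,0],[1,0.082,0,-0.0015,0],[1,0.082,0,-0.0015,0],[0.2,0.082,0,-0.0015,0],[0.2,0.082,0,-0.0015,0],[0.2,0.082,0,-0.0015,0],[0.2,0.082,0,-0.0015,0],[0.2,0.082,0,-0.0015,0],[0.2,0.082,0,-0.0015,0]]' 40; python3 -m jog '[[0.2,-0.02,0,0,0],[0.2,-0.06,0,0,0],[0.2,-0.095,0,0,0],[0.2,-0.1,0,0,0],[0.2,-0.1,0,0,0]]';python3 - <<'E'
from h import *
from rig import env
o=env.observe();print(o['grip_width'])
go(o,.5404,-.1794,.115,17)
E
```

```text
time_s: 12.1
position: [0.6091, 0.19, 0.0187]
tool_rot: [[0.001, 0.776, 0.631], [0.0, 0.631, -0.776], [-1.0, 0.001, 0.001]]
ft_force: [-2.0, 0.7, 6.5]
grip_width: 0.0598
time_s: 12.6
position: [0.6089, 0.19, 0.1185]
tool_rot: [[0.002, 0.776, 0.631], [0.0, 0.631, -0.776], [-1.0, 0.001, 0.001]]
ft_force: [0.6, 0.1, -2.1]
grip_width: 0.0592
0.0591836496848584
shift [ 0.0033 -0.2862  0.2433] yaw -1.185 cur -50.87 q6 57.6
```

```bash
python3 -m jog '[[0.2,0,-0.014,0.012,-0.08],[0.2,0,-0.04,0.034,-0.21],[0.2,0,-0.07,0.06,-0.35],[0.2,0,-0.1,0.085,-0.49],[0.2,0,-0.13,0.11,-0.63],[0.2,0,-0.16,0.136,-0.77],[0.2,0,-0.19,0.162,-0.91],[0.2,0,-0.22,0.187,-1.04],[0.2,0,-0.25,0.213,-1.14],[0.2,0.003,-0.274,0.233,-1.185],[0.2,0.003,-0.2862,0.2433,-1.185],[0.2,0.003,-0.2862,0.2433,-1.185],[0.2,0.003,-0.2862,0.2433,-1.185],[0.2,0.003,-0.2862,0.2433,-1.185]]'; python3 - <<'E'
from h import *
from rig import env
o=env.observe();print(o['grip_width'])
go(o,.5404,-.1794,.047,17)
cv2.imwrite('pics/w8.png',env.get_image('wrist')[:,:,::-1])
E
```

```text
time_s: 14.0
position: [0.5403, -0.1781, 0.1144]
tool_rot: [[-0.001, -0.294, 0.956], [0.001, 0.956, 0.294], [-1.0, 0.001, -0.0]]
ft_force: [0.3, 0.2, -1.6]
grip_width: 0.0594
0.05943697500405058
shift [ 0.0674 -0.0014 -0.0003] yaw 0.001 cur 17.07 q6 -47.2
```

View pics/w8.png

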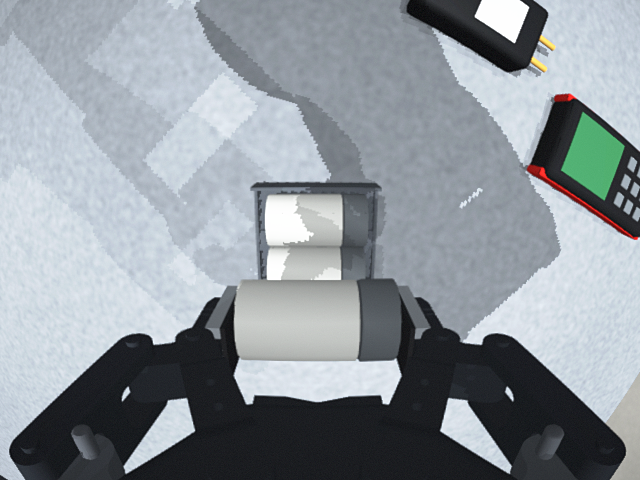

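```bash
python3 -m jog '[[0.2,0.02,0,0,0],[0.2,0.035,-0.0005,0,0],[0.2,0.048,-0.001,0,0],[0.2,0.056,-0.001,0,0],[0.2,0.06,-0.001,0,0],[0.2,0.062,-0.001,0,0],[0.2,0.063,-0.001,0,0],[0.2,0.064,-0.001,0,0],[0.2,0.064,-0.001,0,0],[0.2,0.064,-0.001,0,0]]'; python3 - <<'E'
from h import *
from rig import env
o=env.observe()
go(o,.5404,-.1794,.047,17)
E
```

```text
time_s: 15.05
position: [0.5406, -0.1805, 0.0509]
tool_rot: [[0.0, -0.293, 0.956], [-0.0, 0.956, 0.293], [-1.0, -0.0, 0.0]]
ft_force: [-0.4, -0.5, -0.8]
grip_width: 0.0591
shift [0.0039 0.0011 0.0001] yaw 0.0 cur 17.01 q6 -47.4
```

```bash
python3 -m jog '[[0.2,0.001,0.001,0,0],[0.2,0.0015,0.001,0,0],[0.2,0.002,0.001,0,0],[0.2,0.0025,0.001,0,0],[0.2,0.003,0.001,0,0],[0.2,0.003,0.001,0,0]]'
```

```text
time_s: 15.65
position: [0.5402, -0.1794, 0.0482]
tool_rot: [[0.0, -0.293, 0.956], [-0.0, 0.956, 0.293], [-1.0, -0.0, 0.0]]
ft_force: [-1.4, 1.2, 4.2]
grip_width: 0.0591
```

```bash
python3 -m jog '[[0.45,0,0,0,0],[0.5,0,0,0,0],[0.6,0,0,0,0],[0.7,0,0,0,0],[0.8,0,0,0,0],[0.9,0,0,0,0],[0.9,0,0,0,0],[0.9,-0.015,0,0,0],[0.9,-0.04,0,0,0],[0.9,-0.08,0,0,0],[1,-0.12,0,0,0],[1,-0.12,0,0,0],[1,-0.12,0,0,0]]';  python3 - <<'E'
from h import *
from rig import env
o=env.observe()
go(o,.502,.2615,.100,-31.4)
cv2.imwrite('pics/w9.png',env.get_image('wrist')[:,:,::-1])
E
```

```text
time_s: 16.95
position: [0.5403, -0.1795, 0.1682]
tool_rot: [[0.001, -0.293, 0.956], [-0.001, 0.956, 0.293], [-1.0, -0.001, 0.001]]
ft_force: [0.5, 1.1, -1.1]
grip_width: 0.0855
shift [0.0678 0.4329 0.0924] yaw 0.845 cur 17.02 q6 -47.3
```

View pics/w9.png

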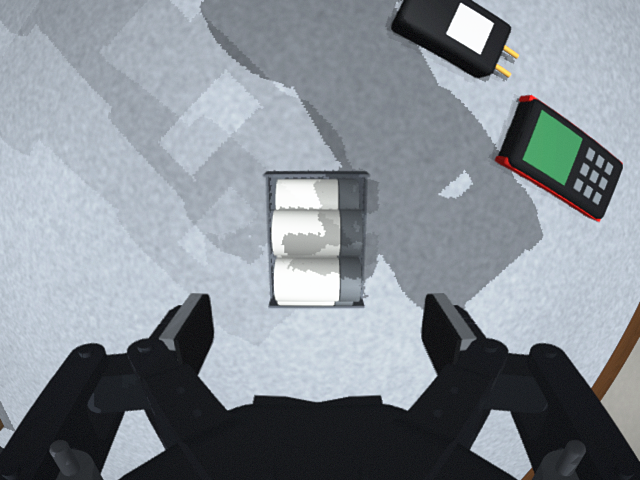

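Both gaps are filled, with the second-layer canisters at (318,233) and (317,281). Now the third.

```bash
python3 -m jog '[[1,0,0.02,0.005,0.08],[1,0,0.06,0.013,0.2],[1,0,0.1,0.021,0.32],[1,0,0.145,0.031,0.44],[1,0,0.19,0.04,0.56],[1,0.005,0.235,0.05,0.68],[1,0.01,0.28,0.06,0.78],[1,0.02,0.325,0.069,0.845],[1,0.035,0.37,0.079,0.845],[1,0.055,0.41,0.088,0.845],[1,0.0678,0.4329,0.0924,0.845],[1,0.0678,0.4329,0.0924,0.845],[1,0.0678,0.4329,0.0924,0.845],[1,0.0678,0.4329,0.0924,0.845],[1,0.0678,0.4329,0.0924,0.845]]'; python3 - <<'E'
from h import *
from rig import env
o=env.observe()
m=env.camera_model('wrist');im=np.ascontiguousarray(env.get_image('wrist')[:,:,::-1]);cv2.imwrite('pics/w10.png',im)
cans(im,m,.0195,(225,180,410,300))
go(o,.502,.2615,.018,-31.4)
E
```

```text
time_s: 18.5
position: [0.5023, 0.2605, 0.1003]
tool_rot: [[0.001, 0.522, 0.853], [0.0, 0.853, -0.522], [-1.0, 0.0, 0.0]]
ft_force: [0.3, -0.7, 1.0]
grip_width: 0.0852
px [323. 251.] ctr 504.9 258.5 len 65.1 wid 34.9 yaw -30.8
px [258. 198.] ctr 490.4 298.7 len 50.4 wid 33.3 yaw -32.3
shift [ 0.0823  0.0006 -0.0008] yaw -0.002 cur -31.49 q6 46.9
```

View pics/w10.png

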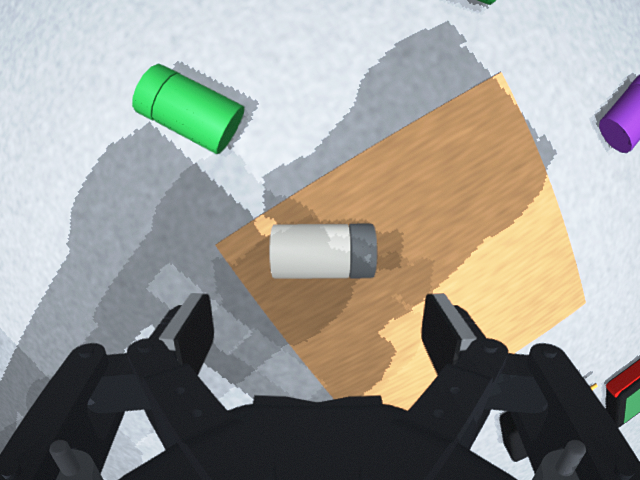

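```bash
python3 -m jog '[[1,0.02,0,0.003,0],[1,0.045,0,0.003,0],[1,0.065,0,0.003,0],[1,0.077,0,0.003,0],[1,0.082,0,0.003,0],[1,0.082,0,0.003,0],[1,0.082,0,0.003,0],[0.2,0.082,0,0.003,0],[0.2,0.082,0,0.003,0],[0.2,0.082,0,0.003,0],[0.2,0.082,0,0.003,0],[0.2,0.082,0,0.003,0],[0.2,0.082,0,0.003,0]]' 40; python3 -m jog '[[0.2,-0.02,0,0,0],[0.2,-0.06,0,0,0],[0.2,-0.1,0,0,0],[0.2,-0.12,0,0,0],[0.2,-0.12,0,0,0]]';python3 - <<'E'
from h import *
from rig import env
o=env.observe();print(o['grip_width'])
go(o,.5454,-.1959,.140,17)
E
```

```text
time_s: 19.85
position: [0.5048, 0.2602, 0.0188]
tool_rot: [[0.001, 0.521, 0.854], [0.0, 0.854, -0.521], [-1.0, 0.001, 0.001]]
ft_force: [-1.0, 0.1, 6.0]
grip_width: 0.0596
time_s: 20.35
position: [0.5055, 0.2604, 0.1409]
tool_rot: [[0.006, 0.521, 0.854], [0.002, 0.854, -0.521], [-1.0, 0.004, 0.004]]
ft_force: [-0.2, 0.6, -0.5]
grip_width: 0.0593
0.059272759141168786
shift [ 0.0004 -0.3687  0.2717] yaw -0.845 cur -31.39 q6 46.7
```

```bash
python3 -m jog '[[0.2,0,-0.014,0.01,-0.05],[0.2,0,-0.04,0.03,-0.14],[0.2,0,-0.075,0.055,-0.24],[0.2,0,-0.11,0.081,-0.34],[0.2,0,-0.147,0.108,-0.44],[0.2,0,-0.184,0.136,-0.54],[0.2,0,-0.22,0.162,-0.64],[0.2,0,-0.256,0.189,-0.73],[0.2,0,-0.29,0.214,-0.8],[0.2,0,-0.32,0.236,-0.845],[0.2,0,-0.347,0.256,-0.845],[0.2,0,-0.363,0.268,-0.845],[0.2,0,-0.369,0.272,-0.845],[0.2,0,-0.369,0.272,-0.845],[0.2,0,-0.369,0.272,-0.845],[0.2,0,-0.369,0.272,-0.845]]'; python3 - <<'E'
from h import *
from rig import env
o=env.observe();print(o['grip_width'])
go(o,.5454,-.1959,.0752,17)
cv2.imwrite('pics/w11.png',env.get_image('wrist')[:,:,::-1])
cv2.imwrite('pics/s11.png',cv2.resize(np.ascontiguousarray(env.get_image('side')[300:450,230:400,::-1]),None,fx=4,fy=4))
E
```

```text
time_s: 21.95
position: [0.5444, -0.1953, 0.1379]
tool_rot: [[-0.0, -0.294, 0.956], [0.0, 0.956, 0.294], [-1.0, 0.0, -0.0]]
ft_force: [0.2, 0.6, -0.8]
grip_width: 0.0595
0.059509912614764585
shift [ 0.0627 -0.0009  0.0008] yaw 0.002 cur 17.1 q6 -48.6
```

View pics/w11.png

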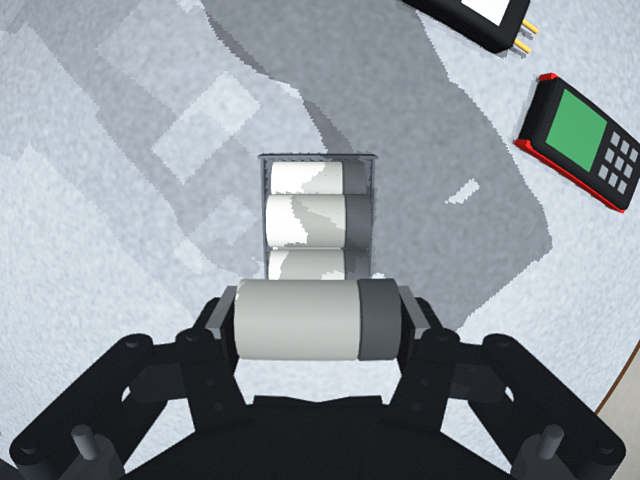

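View pics/s11.png

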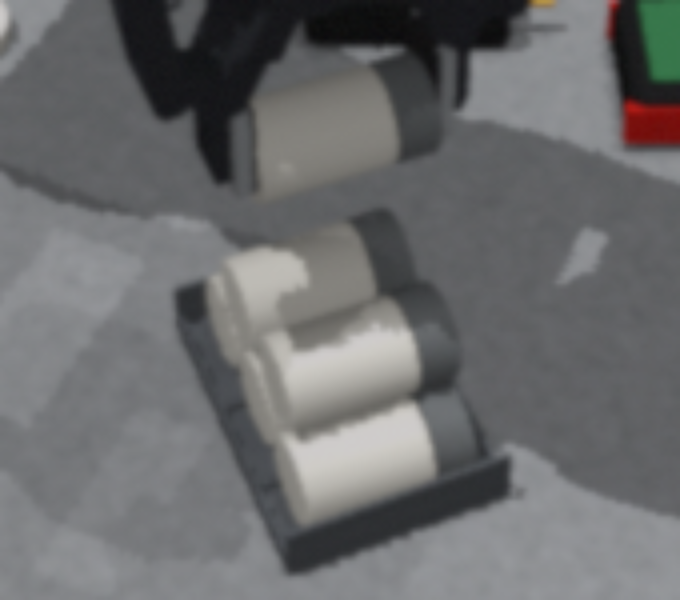

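```bash
python3 -m jog '[[0.2,0.02,-0.0005,0.0005,0],[0.2,0.035,-0.0005,0.0005,0],[0.2,0.046,-0.0005,0.0005,0],[0.2,0.052,-0.0005,0.0005,0],[0.2,0.055,-0.0005,0.0005,0],[0.2,0.057,-0.0005,0.0005,0],[0.2,0.058,-0.0005,0.0005,0],[0.2,0.058,-0.0005,0.0005,0],[0.2,0.058,-0.0005,0.0005,0]]'; python3 - <<'E'
from h import *
from rig import env
o=env.observe()
go(o,.5454,-.1959,.0761,17)
E
```

```text
time_s: 22.95
position: [0.5451, -0.1971, 0.0802]
tool_rot: [[0.001, -0.293, 0.956], [-0.0, 0.956, 0.293], [-1.0, -0.001, 0.0]]
ft_force: [-0.2, -0.2, -0.4]
grip_width: 0.059
shift [0.0041 0.0011 0.0006] yaw 0.0 cur 17.02 q6 -48.6
```

```bash
python3 -m jog '[[0.2,0.001,0.001,0,0],[0.2,0.0015,0.001,0,0],[0.2,0.002,0.001,0,0],[0.2,0.0025,0.001,0,0],[0.2,0.003,0.001,0,0],[0.2,0.0033,0.001,0,0],[0.2,0.0033,0.001,0,0]]'
```

```text
time_s: 23.65
position: [0.5447, -0.1961, 0.0766]
tool_rot: [[-0.0, -0.293, 0.956], [0.0, 0.956, 0.293], [-1.0, 0.0, -0.0]]
ft_force: [-0.3, 0.5, -0.4]
grip_width: 0.0596
```

```bash
python3 -m jog '[[0.2,0.0004,0,0,0],[0.2,0.0008,0,0,0],[0.2,0.0008,0,0,0]]'
```

```text
time_s: 23.95
position: [0.5447, -0.1961, 0.0758]
tool_rot: [[-0.0, -0.293, 0.956], [-0.0, 0.956, 0.293], [-1.0, -0.0, -0.0]]
ft_force: [0.4, -0.0, -0.4]
grip_width: 0.0593
```

```bash
python3 -m jog '[[0.2,0.0004,0,0,0],[0.2,0.0008,0,0,0],[0.2,0.0008,0,0,0]]'; python3 - <<'E'
from h import *
from rig import env
cv2.imwrite('pics/s12.png',cv2.resize(np.ascontiguousarray(env.get_image('side')[300:450,230:400,::-1]),None,fx=4,fy=4))
E
```

```text
time_s: 24.25
position: [0.5448, -0.1961, 0.0751]
tool_rot: [[0.0, -0.293, 0.956], [-0.0, 0.956, 0.293], [-1.0, -0.0, 0.0]]
ft_force: [1.0, -0.2, -0.3]
grip_width: 0.0594
```

View pics/s12.png

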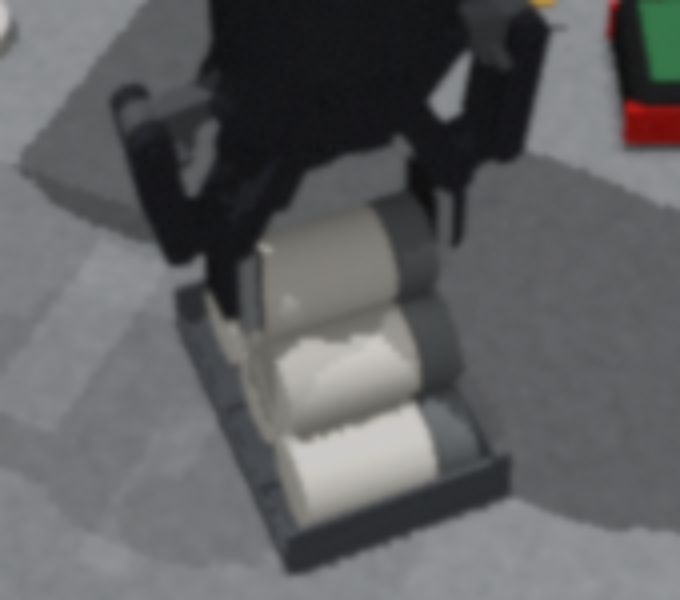

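```bash
python3 -m jog '[[0.2,0.0004,0,0,0],[0.2,0.0008,0,0,0],[0.2,0.0008,0,0,0]]'; python3 -m jog '[[0.2,0.0004,0,0,0],[0.2,0.0006,0,0,0],[0.2,0.0006,0,0,0]]'
```

```text
time_s: 24.6
position: [0.5448, -0.1961, 0.0749]
tool_rot: [[0.001, -0.293, 0.956], [-0.0, 0.956, 0.293], [-1.0, -0.001, 0.0]]
ft_force: [-1.8, 1.5, 5.9]
grip_width: 0.0593
time_s: 24.9
position: [0.5448, -0.1961, 0.0749]
tool_rot: [[0.001, -0.293, 0.956], [-0.001, 0.956, 0.293], [-1.0, -0.001, 0.001]]
ft_force: [-3.3, 2.0, 11.8]
grip_width: 0.0593
```

```bash
python3 -m jog '[[0.2,-0.0004,0,0,0],[0.2,-0.0007,0,0,0],[0.2,-0.0007,0,0,0]]'; python3 -m jog '[[0.45,0,0,0,0],[0.5,0,0,0,0],[0.6,0,0,0,0],[0.7,0,0,0,0],[0.8,0,0,0,0],[0.9,0,0,0,0],[0.9,0,0,0,0],[0.9,-0.015,0,0,0],[0.9,-0.04,0,0,0],[0.9,-0.08,0,0,0],[1,-0.12,0,0,0],[1,-0.12,0,0,0],[1,-0.12,0,0,0]]';  python3 - <<'E'
from h import *
from rig import env
import json
m=env.camera_model('wrist');im=env.get_image('wrist')
json.dump({k:(v.tolist() if hasattr(v,'tolist') else v) for k,v in m.items()},open('w13.json','w'))
cv2.imwrite('pics/w13.png',im[:,:,::-1])
a=np.ascontiguousarray(env.get_image('side')[:,:,::-1]);cv2.imwrite('pics/side13.png',a)
b=np.ascontiguousarray(env.get_image('scene')[:,:,::-1]);cv2.imwrite('pics/scene13.png',b)
cv2.imwrite('pics/c13.png',np.hstack([cv2.resize(a[320:450,250:380],(400,400)),cv2.resize(b[150:250,145:245],(400,400))]))
E
```

```text
time_s: 25.2
position: [0.5448, -0.1961, 0.0749]
tool_rot: [[0.001, -0.293, 0.956], [-0.0, 0.956, 0.293], [-1.0, -0.0, 0.0]]
ft_force: [-1.8, 1.0, 5.8]
grip_width: 0.0597
time_s: 26.5
position: [0.5448, -0.1961, 0.1948]
tool_rot: [[0.001, -0.293, 0.956], [-0.001, 0.956, 0.293], [-1.0, -0.001, 0.001]]
ft_force: [-0.1, 1.1, -0.4]
grip_width: 0.0852
```

View pics/c13.png

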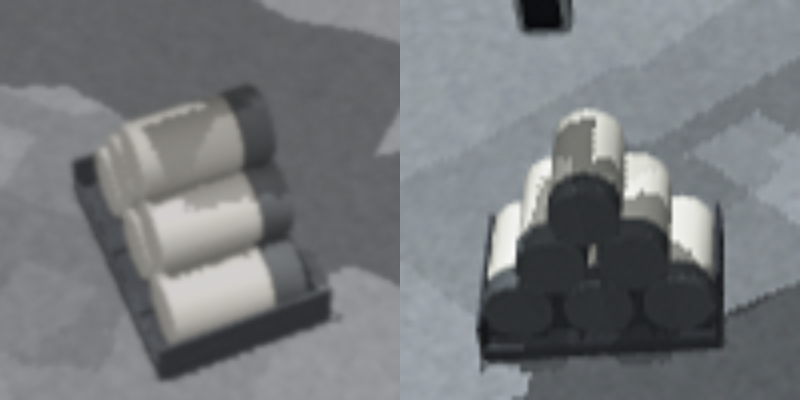

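View pics/w13.png

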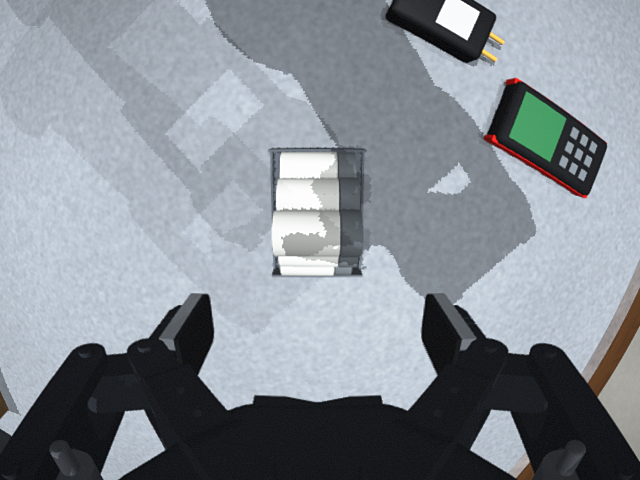

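```bash
python3 - <<'E'
from h import *
from rig import env
c=np.array([545.4,-195.9,0])/1000;t=np.radians(17);X=np.array([np.cos(t),np.sin(t),0]);Y=np.array([-np.sin(t),np.cos(t),0])
m=env.camera_model('scene')
for n,p,y,z in(('top',(185,209),0,76.8),('scene-right lid=left gap',(233,253),17.25,48.6),('right gap',(149,259),-17.25,48.6),('b0',(279,297),34.5,20.5),('b1',(198,303),0,20.5),('b2',(119,303),-34.5,20.5)):
    px=np.array(p)/4+[145,150]
    # intersect with the lid-end plane X.(p-c)=0.03
    o,d=ray(m,px);s=(.03-X@(o-c))/(d[0]@X);q=o+d[0]*s-c
    print(n,'y,z mm',(Y@q*1000).round(1),(q[2]*1000).round(1),'want',y,z)
q=plane(load('w13.json'),[[317.5,232.5]],.0768,True)[0]-c;print('top wrist x,y',(X@q*1000).round(1),(Y@q*1000).round(1))
o=env.observe();print(o['time_s'],o['grip_width'])
E
```

```text
top y,z mm 2.0 81.7 want 0 76.8
scene-right lid=left gap y,z mm 20.2 54.0 want 17.25 48.6
right gap y,z mm -17.7 53.2 want -17.25 48.6
b0 y,z mm 38.2 25.2 want 34.5 20.5
b1 y,z mm 0.9 24.4 want 0 20.5
b2 y,z mm -34.9 27.2 want -34.5 20.5
top wrist x,y -0.1 0.7
26.65 0.08560566552952902
```

All six lid ends show the same 4 to 7 mm upward bias, and the base cans share it, so the spacing is right. The top can is within 1 mm in x and y from the wrist view. Handing in.

```bash
python3 -c "
from rig import env
print(env.close_job())"
```

```text
the job is handed in; nothing more can be done
None
```

I built the three loose canisters onto the row in the tray and handed the job in at about 26.7 s of the 64 s allowed. I gripped each one by its ends and lowered it until the force sensor showed contact. One went in the right gap, one in the left gap and the last on top. No verdict was reported.

**Stack:** the last pictures show a complete pyramid with ends about level. The gripper was open and about 12 cm above where it released the top can. The wrist view puts the top can within 1 mm of its seat in x and y.

**Disagreement:** my height check from the scene camera read 4 to 7 mm high on all six canisters, including the untouched bottom row. I took this as a measuring bias. The spacing between the layers came out right to within about 2 mm, judged by averages for each layer.

**Contact force:** the first two seated at about 4 to 5 N. The top one made contact about 1 mm lower than expected and peaked at about 12 N. I backed off before releasing it.

**Bystanders and bottom row:** I did not measure how far the tester, adapter and puck moved. The tool went nowhere near them. The bottom row looked unmoved in the pictures.

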